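# Set out the lemon tarts by size on the display platter

## Robot

A 6-joint arm with a two-finger parallel gripper is mounted at the origin on the work surface. World frame = base frame: x ahead of the robot, y to its left, z up, the work surface at z = 0. Lengths are in m, angles in rad, forces in N, time in s.
With the tool pointing down it reaches from about 0.35 to 0.775 m from the base axis. Payload 5.5 kg.
Tool frame: the origin (TCP) lies between the finger pads; the fingertips stand ahead of it and the grasp point (between the pads) lies 3 mm ahead of it (tip_reach is the z of the fingertips in the tool frame, in m); z points along the fingers, y is the direction in which the jaws open and shut (so a half turn about z gives the same grasp; the last joint's range is limited). The gripper opens to 85 mm and grips with 20 to 120 N. Pads are 22 mm wide; open, the fingers measure 114 mm over their backs; the gripper's body (76 mm by 85 mm) begins 54 mm behind the grasp point. The pads swing forward as they close: fully open they stand 13 mm farther back than shut.
Start: joints at [1.097, 0.313, 0.046, 1.304, 0, 1.431], TCP at [0.188, 0.543, 0.253] pointing down, gripper open.
Joint ranges: [-2.76, 2.76], [-0.86, 1.69], [-1.03, 1.26], [-2.2, 2.34], [-1.47, 1.5], [-3.14, 3.14]. Speed limits (rad/s): [2.57, 2.57, 3.14, 3.14, 3.14, 3.14].

## Interface

Orientations are given as a rotation vector (axis times angle).
In Python, from bench import goto, move_l, move_j, grip, sleep, solve_ik, read_camera, calibration, PlanningError, job_done, spot_in, read_time_s, read_q, read_dq, read_joint_efforts, read_ee_pos, read_tool_rot, read_ft_force, read_moment, read_grip_width, tip_reach gives the robot as it stands. Calls block until the motion is done:
- goto(position, orientation): joint-space move of the TCP to a pose.
- move_l(position, max_speed=0.15, frame=None): straight line of the TCP; frame=None keeps the orientation; max_speed is the mean speed in m/s.
- move_j(angles): joint-space move.
- grip(opening): finger opening in m; the grip force is fixed at half the most; returns when the fingers have stopped.
- sleep(seconds).
- solve_ik(position, orientation): joint angles nearest the present ones, or None.
- read_camera(name): name is "side" or "top"; returns the picture (420x560x3 uint8, red, green, blue); there is no depth.
- calibration(name): a dict with "fov_y" (degrees; the focal length in pixels is half the picture's height over the tangent of half this angle, whatever the lens; pixels are square), "cx", "cy" (the principal point, pixels), "R" (3x3) and "t" (3): a world point X has camera coordinates R X + t. Camera axes: x right, y down, z forward; pixel columns grow to the right and rows downward; lengths in m; the calibration is good to about 2 mm. A picture is of the moment at which its call begins. calibration takes no time and is no camera call.
A pose or a line that the arm cannot do raises PlanningError and nothing moves.
- job_done(): hands the job in, once; it reports no verdict.
Trained networks look in the newest picture that a camera, given by its name, has taken for a name from the list of things; names that differ only in an ending like _2 or _b are one class to them, and where a whole thing is asked for, a point or a joint stands for the part that bears it (a point fixed in the world has none). Each returns a list of dicts, best first, with "score" (0 to 1); they miss things now and then, are a little off and sometimes report something else, mostly with a low value. They report only what shows in the picture. A call takes as long as a camera call.
- spot_in(label, camera): "location" ([x, y, z] in m, in world coordinates, good to about 4 mm: the middle of the surface that is visible of it).
Readings, each from a call of its own:
- read_time_s(): time.
- read_q(): joint angles.
- read_dq(): joint speeds.
- read_joint_efforts(): joint torques, N m.
- read_ee_pos(): TCP position.
- read_tool_rot(): TCP orientation.
- read_ft_force(): force on the tool from outside, world axes, zero at the start.
- read_moment(): the same for the moment, N m.
- read_grip_width(): finger opening in m.
Only numpy, scipy, OpenCV 4.12 (cv2) and the standard library are available. Lean on these libraries where they do the work, as an engineer would, in place of code of your own. Each camera call takes 0.05 s, during which the arm holds its last target.

## Task

Move the four lemon tarts from the baking sheet to the white platter, one centred on each gold round, in order of size: the smallest at the end where the price-card stand is, growing step by step to the largest at the other end. Keep the tarts upright, and leave the coconut slice and the card stand where they are.

Things in the scene. Friction and masses are not known exactly. Their poses are not given: they have to be found in the camera images.
- tart_small: the smallest of four loose round lemon tarts: fluted golden-brown shortcrust, yellow top with a dab of white cream, upright cylinder 30 mm in diameter, 20 mm high (22 to the tip of the cream). Origin at the centre of its underside, z up; its yaw means nothing. Starts on a flat aluminium baking sheet whose top is 6 mm above the table; other things on the sheet are at least 25 mm away, edge to edge, and no higher than 30 mm.
- tart_medium: the second smallest of four loose round lemon tarts: fluted golden-brown shortcrust, yellow top with a dab of white cream, upright cylinder 41 mm in diameter, 22 mm high (24 to the tip of the cream). Origin at the centre of its underside, z up; its yaw means nothing. Starts on a flat aluminium baking sheet whose top is 6 mm above the table; other things on the sheet are at least 25 mm away, edge to edge, and no higher than 30 mm.
- tart_large: the second largest of four loose round lemon tarts: fluted golden-brown shortcrust, yellow top with a dab of white cream, upright cylinder 52 mm in diameter, 24 mm high (26 to the tip of the cream). Origin at the centre of its underside, z up; its yaw means nothing. Starts on a flat aluminium baking sheet whose top is 6 mm above the table; other things on the sheet are at least 25 mm away, edge to edge, and no higher than 30 mm.
- tart_largest: the largest of four loose round lemon tarts: fluted golden-brown shortcrust, yellow top with a dab of white cream, upright cylinder 63 mm in diameter, 26 mm high (28 to the tip of the cream). Origin at the centre of its underside, z up; its yaw means nothing. Starts on a flat aluminium baking sheet whose top is 6 mm above the table; other things on the sheet are at least 25 mm away, edge to edge, and no higher than 30 mm.
- round_a: one of four equal fixed gold card rounds, 72 mm in diameter and 2 mm thick, in a row about 75 mm apart on a long white china platter (100 x 320 mm, flat, top 12 mm above the table, no raised edge); an end one. The row runs a, b, c, d along the platter. Origin at the centre of its underside, 12 mm above the table; its top, on which a tart stands, is 14 mm above the table.
- round_b: one of four equal fixed gold card rounds, 72 mm in diameter and 2 mm thick, in a row about 75 mm apart on a long white china platter (100 x 320 mm, flat, top 12 mm above the table, no raised edge); next to round_a. The row runs a, b, c, d along the platter. Origin at the centre of its underside, 12 mm above the table; its top, on which a tart stands, is 14 mm above the table.
- round_c: one of four equal fixed gold card rounds, 72 mm in diameter and 2 mm thick, in a row about 75 mm apart on a long white china platter (100 x 320 mm, flat, top 12 mm above the table, no raised edge); next to round_d. The row runs a, b, c, d along the platter. Origin at the centre of its underside, 12 mm above the table; its top, on which a tart stands, is 14 mm above the table.
- round_d: one of four equal fixed gold card rounds, 72 mm in diameter and 2 mm thick, in a row about 75 mm apart on a long white china platter (100 x 320 mm, flat, top 12 mm above the table, no raised edge); the other end one. The row runs a, b, c, d along the platter. Origin at the centre of its underside, 12 mm above the table; its top, on which a tart stands, is 14 mm above the table.
- card_stand: loose price-card stand: round chrome foot 34 mm across carrying a slanted blank white card 50 x 46 mm, 57 mm high in all. Origin at the centre of its underside. It stands on the table off one corner of the platter, about 115 mm from the centre of the nearer end round (either round_a or round_d, differs from start to start). A dark round wooden shaker (36 mm across, 55 mm high) stands likewise off the platter's other end, on the same long side.
- slice: loose oblong coconut slice, white, 36 x 56 mm, 26 mm high, lying among the tarts on the baking sheet. Origin at the centre of its underside. Not to be moved.

How it is judged:
At the end, for the whole second after the job is handed in: Each tart is upright (0.15 rad), released, at rest, flat on its own gold round, centres within 12 mm; from the end round nearest the card stand to the far end they go 30, 41, 52, 63 mm in diameter; card stand and coconut slice are within 30 mm of where they began (((horizontal distance between card_stand and round_a below 0.16 m and horizontal distance between tart_small and round_a below 0.012 m and z of tart_small in the frame of round_a between -0.002 and 0.007 m and horizontal distance between tart_medium and round_b below 0.012 m and z of tart_medium in the frame of round_b between -0.002 and 0.007 m and horizontal distance between tart_large and round_c below 0.012 m and z of tart_large in the frame of round_c between -0.002 and 0.007 m and horizontal distance between tart_largest and round_d below 0.012 m and z of tart_largest in the frame of round_d between -0.002 and 0.007 m) or (horizontal distance between card_stand and round_d below 0.16 m and horizontal distance between tart_small and round_d below 0.012 m and z of tart_small in the frame of round_d between -0.002 and 0.007 m and horizontal distance between tart_medium and round_c below 0.012 m and z of tart_medium in the frame of round_c between -0.002 and 0.007 m and horizontal distance between tart_large and round_b below 0.012 m and z of tart_large in the frame of round_b between -0.002 and 0.007 m and horizontal distance between tart_largest and round_a below 0.012 m and z of tart_largest in the frame of round_a between -0.002 and 0.007 m)) and angle between each of tart_small, tart_medium, tart_large, tart_largest's own z axis and vertical below 0.15 rad and linear speed of each of tart_small, tart_medium, tart_large, tart_largest below 0.02 m/s and contact force between each of tart_small, tart_medium, tart_large, tart_largest and the fingers below 0.05 N and distance of each of card_stand, slice from where it was at the start of the episode below 0.03 m); the robot touches nothing.
It fails at once if a tart is tipped over (angle between any of tart_small, tart_medium, tart_large, tart_largest's own z axis and vertical above 0.7 rad).
It fails at once if the price-card stand is pushed away or knocked over (distance of card_stand from where it was at the start of the episode above 0.03 m or angle between card_stand's own z axis and vertical above 0.6 rad).
It fails at once if the coconut slice is moved (distance of slice from where it was at the start of the episode above 0.03 m).
It also fails if it takes over 96 s, if anything falls off the work surface, if the arm or the gripper's body presses on something with over 40 N, if the wrist force passes 120 N, or if a joint passes its speed limit or range.

## Working session

There is one attempt and no reset: what is moved stays moved. The work goes in short steps, each a Python script; the robot and the scene stay as the last script left them, time stands still between calls to the robot, and variables do not carry over. Pictures are saved under pics/ and viewed, and the job is handed in when it is done.

```bash
mkdir -p pics; ls
python3 - <<'E'
from bench import *
import cv2,numpy as np
for n in("top","side"):
    im=read_camera(n); cv2.imwrite(f"pics/{n}0.png",im[:,:,::-1]); print(n,calibration(n))
    for l in("tart_small","tart_medium","tart_large","tart_largest","round_a","card_stand","slice"):
        print(l,[(round(d["score"],2),np.round(d["location"],3).tolist()) for d in spot_in(l,n)][:6])
print(read_time_s(),read_ee_pos(),read_tool_rot(),read_grip_width(),tip_reach if not callable(tip_reach) else tip_reach())
E
```

```text
pics
top {'fov_y': 50.38497922308581, 'cx': 281.0251253107015, 'cy': 202.1834558806571, 'R': array([[ 2.74826122e-02, -9.99621973e-01,  7.85523891e-04],
       [-9.78389315e-01, -2.70599504e-02, -2.04992947e-01],
       [ 2.04936710e-01,  4.86519348e-03, -9.78763135e-01]]), 't': array([-0.02578256,  0.55581396,  0.86700083])}
tart_small []
tart_medium [(0.54, [0.579, -0.132, 0.028])]
tart_large [(0.68, [0.508, -0.218, 0.03])]
tart_largest [(0.8, [0.557, -0.307, 0.03])]
round_a [(0.8, [0.547, 0.141, 0.013]), (0.61, [0.542, 0.214, 0.014]), (0.56, [0.538, 0.361, 0.015])]
card_stand [(0.88, [0.633, 0.42, 0.034]), (0.72, [0.509, -0.224, 0.032])]
slice [(0.82, [0.454, -0.122, 0.033]), (0.65, [0.542, 0.214, 0.015])]
side {'fov_y': 54.48867097597487, 'cx': 275.3407773680461, 'cy': 203.16420953833938, 'R': array([[ 0.97338259, -0.22915501, -0.00378233],
       [-0.14906061, -0.62045691, -0.76994425],
       [ 0.17408981,  0.75001413, -0.63809994]]), 't': array([-0.52178898,  0.11205248,  1.00508734])}
tart_small [(0.56, [0.44, -0.31, 0.029])]
tart_medium [(0.7, [0.58, -0.145, 0.026]), (0.32, [0.452, -0.133, 0.029])]
tart_large [(0.56, [0.513, -0.229, 0.031])]
tart_largest [(0.7, [0.556, -0.316, 0.032])]
round_a [(0.69, [0.54, 0.288, 0.015]), (0.62, [0.542, 0.214, 0.011]), (0.56, [0.55, 0.14, 0.013]), (0.47, [0.54, 0.361, 0.014])]
card_stand [(0.55, [0.636, 0.411, 0.024])]
slice [(0.89, [0.453, -0.133, 0.028])]
0.8 [0.18842341 0.54331063 0.25336396] [5.21934610e-01 3.09790365e+00 3.01204133e-04] 0.0851822892996602 0.022
```

View pics/top0.png

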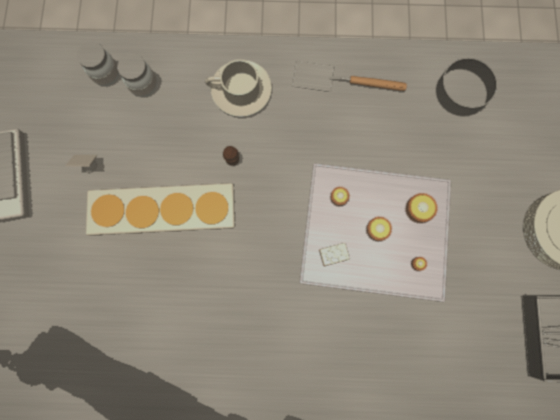

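View pics/side0.png

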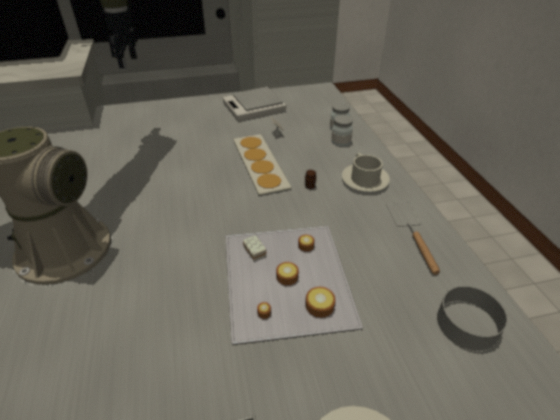

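Top view: the card stand is at about (85,160), at the left (+y) end of the platter. The shaker is at (231,155). The tarts are at (340,196), (380,229), (423,208) and (420,264), and the slice is at (335,254). Next I'll measure centres by fitting silhouettes in both cameras.

```bash
cat > vis.py <<'E'
import numpy as np,cv2
from scipy.optimize import least_squares
from bench import *
DI=dict(tart_small=(.03,.02),tart_medium=(.041,.022),tart_large=(.052,.024),tart_largest=(.063,.026),round=(.072,.002))
def proj(X,c):
    X=np.atleast_2d(X)@c["R"].T+c["t"]; f=210/np.tan(np.radians(c["fov_y"]/2))
    return np.c_[f*X[:,0]/X[:,2]+c["cx"],f*X[:,1]/X[:,2]+c["cy"]]
A=np.linspace(0,2*np.pi,40,endpoint=False)
def sil(xy,d,h,z,c):
    P=np.vstack([np.c_[xy[0]+d/2*np.cos(A),xy[1]+d/2*np.sin(A),np.full(40,zz)] for zz in(z,z+h)])
    return cv2.convexHull(proj(P,c).astype(np.float32)*16).reshape(-1,2)/16
def cen(h):
    m=cv2.moments(h.astype(np.float32).reshape(-1,1,2)); return np.array([m["m10"],m["m01"]])/m["m00"],m["m00"]
def blobs(im,s=90):
    hsv=cv2.cvtColor(im,cv2.COLOR_RGB2HSV)
    m=((hsv[...,1]>s)&(hsv[...,0]<40)&(hsv[...,2]>60)).astype(np.uint8)
    # fill holes (cream)
    cs,_=cv2.findContours(m,cv2.RETR_EXTERNAL,cv2.CHAIN_APPROX_NONE)
    out=[]
    for k in cs:
        if cv2.contourArea(k)<25: continue
        f=np.zeros(m.shape,np.uint8); cv2.drawContours(f,[k],-1,1,-1)
        M=cv2.moments(f,True); out.append((np.array([M["m10"],M["m01"]])/M["m00"],M["m00"]))
    return out
def locate(name,guess,z,cam,bl):
    d,h=DI[name]; c=calibration(cam)
    p,a0=cen(sil(guess,d,h,z,c)); b=min(bl,key=lambda b:np.hypot(*(b[0]-p)))
    r=least_squares(lambda x:cen(sil(x,d,h,z,c))[0]-b[0],guess,diff_step=1e-3).x
    return r,b[1],a0,np.hypot(*(b[0]-p))
E
python3 - <<'E'
from vis import *
G=dict(tart_small=(.44,-.31),tart_medium=(.58,-.14),tart_large=(.51,-.225),tart_largest=(.556,-.312))
R=[(.548,.14),(.542,.214),(.54,.288),(.538,.361)]
for cam in("top","side"):
    c=calibration(cam);print(cam,"C",np.round(-c["R"].T@c["t"],3))
    bl=blobs(read_camera(cam))
    for n,g in list(G.items())+[("round",r) for r in R]:
        r,a,a0,e=locate(n,g,.012 if n=="round" else .006,cam,bl); print(n,np.round(r,4),"area",a,round(a0),"guess err px",round(e,1))
E
```

```text
top C [ 0.367 -0.015  0.963]
tart_small [ 0.4417 -0.3042] area 159.0 204 guess err px 2.9
tart_medium [ 0.5827 -0.1365] area 262.0 322 guess err px 2.0
tart_large [ 0.5132 -0.2204] area 448.0 534 guess err px 2.7
tart_largest [ 0.561  -0.3126] area 684.0 789 guess err px 2.3
round [0.55   0.1403] area 826.0 856 guess err px 0.9
round [0.5414 0.2536] area 1679.0 859 guess err px 18.3
round [0.5414 0.2536] area 1679.0 862 guess err px 15.9
round [0.5376 0.3654] area 849.0 864 guess err px 2.1
side C [ 0.35  -0.804  0.726]
tart_small [ 0.4404 -0.3013] area 176.0 226 guess err px 3.5
tart_medium [ 0.5811 -0.1343] area 215.0 268 guess err px 1.7
tart_large [ 0.5117 -0.218 ] area 417.0 490 guess err px 2.5
tart_largest [ 0.5594 -0.3098] area 725.0 815 guess err px 1.7
round [0.5427 0.2381] area 956.0 294 guess err px 19.9
round [0.5427 0.2381] area 956.0 258 guess err px 4.5
round [0.5427 0.2381] area 956.0 227 guess err px 9.3
round [0.5427 0.2381] area 956.0 202 guess err px 21.8
```

```bash
cat > mv.py <<'E'
from vis import *
from scipy.spatial.transform import Rotation as Ro
A0=np.array([.5357,.3650]);D0=np.array([.5494,.1419])   # card end, far end
RD=[A0+(D0-A0)*k/3 for k in range(4)]
N=["tart_small","tart_medium","tart_large","tart_largest"]
P=dict(zip(N,np.array([[.441,-.3028],[.5819,-.1354],[.5125,-.2192],[.5602,-.3112]])))
u=(A0-D0)/np.linalg.norm(A0-D0); n=np.array([u[1],-u[0],0])
def rot():
    best=None
    for s in(1,-1):
        y=s*n; z=np.array([0,0,-1.]); o=Ro.from_matrix(np.c_[np.cross(y,z),y,z]).as_rotvec()
        ok=[solve_ik([*p,.12],o) for p in (P[N[0]],RD[0])]
        if any(q is None for q in ok): continue
        w=max(abs(q[5]) for q in ok)
        if best is None or w<best[0]: best=(w,o)
    return best[1]
def st(s): print(s,"t",round(read_time_s(),2),"pos",np.round(read_ee_pos(),4),"F",np.round(read_ft_force(),1),"w",round(read_grip_width(),4))
E
python3 - <<'E'
from mv import *
o=rot(); print(o); x,y=P[N[0]]
goto([x,y,.15],o); grip(.044)
st("above"); move_l([x,y,.045])
st("45")
for z in(.040,.036,.033):
    move_l([x,y,z],.05); st(z)
cv2.imwrite("pics/s1.png",read_camera("side")[200:360,180:400][:,:,::-1].repeat(3,0).repeat(3,1))
cv2.imwrite("pics/t1.png",read_camera("top")[150:310,290:460][:,:,::-1].repeat(3,0).repeat(3,1))
E
```

```text
[2.15228678 2.28850738 0.        ]
above t 4.6 pos [ 0.4411 -0.3027  0.15  ] F [ 0.3  0.6 -0.4] w 0.0438
45 t 5.45 pos [ 0.4414 -0.3032  0.0456] F [-0.5  0.4  0.8] w 0.0443
0.04 t 5.7 pos [ 0.4412 -0.303   0.0404] F [-0.  -0.4 -0. ] w 0.0438
0.036 t 5.95 pos [ 0.4409 -0.3027  0.0358] F [ 0.2  0.6 -0.3] w 0.0442
0.033 t 6.2 pos [ 0.4409 -0.3027  0.0328] F [ 0.5  0.3 -0.1] w 0.0438
```

View pics/s1.png

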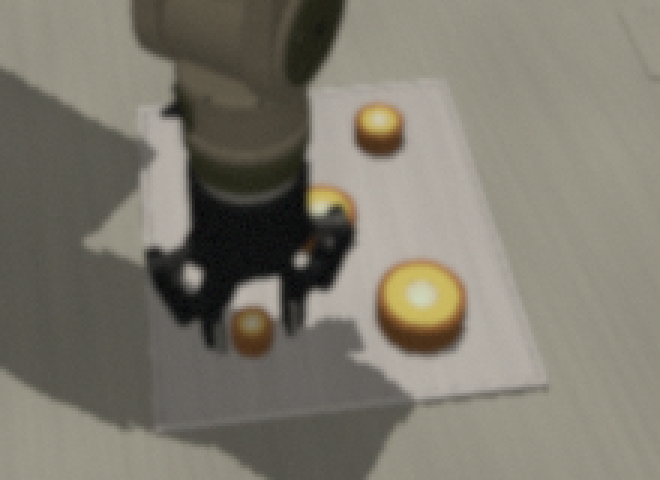

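View pics/t1.png

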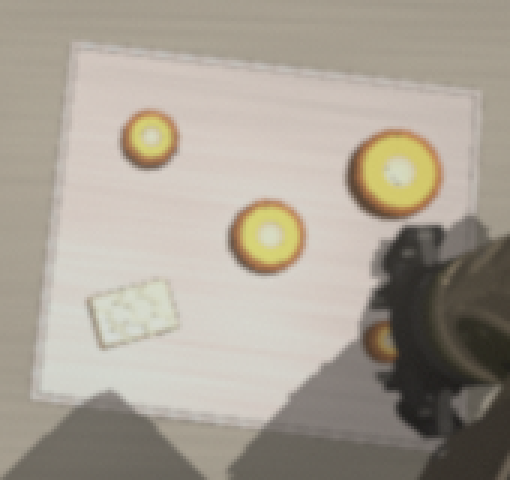

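Both views show the tart between the fingers and untouched: finger tips at (215,345) and (293,330), tart at (252,335). The tips are still about 10 mm above the sheet, which fits the pads standing back when open. I'll lower slightly and grip.

```bash
cat >> mv.py <<'E'
def pick_close(name,z,o):
    d=DI[name][0]
    grip(d-.008); st("gripped "+name)
    p=read_ee_pos(); move_l([p[0],p[1],z+.07]); st("lifted")
def place(k,z,o):
    d=DI[N[k]][0]; x,y=RD[k]
    goto([x,y,z+.07],o); move_l([x,y,z+.025]); st("over"); move_l([x,y,z+.0085],.06); st("down")
    grip(min(d+.016,.085)); st("open"); move_l([x,y,z+.07]); st("up")
E
python3 - <<'E'
from mv import *
o=rot(); x,y=P[N[0]]; z=.029
move_l([x,y,z],.04); st("low")
pick_close(N[0],z,o)
cv2.imwrite("pics/s2.png",read_camera("side")[140:360,180:400][:,:,::-1].repeat(2,0).repeat(2,1))
E
```

```text
low t 6.55 pos [ 0.4408 -0.3026  0.0287] F [-0.3 -0.3 -0.9] w 0.0439
gripped tart_small t 6.83 pos [ 0.4412 -0.3029  0.0293] F [-0.1  0.   2.3] w 0.0282
lifted t 7.45 pos [ 0.4409 -0.3027  0.0986] F [ 0.1  0.9 -0.6] w 0.028
```

View pics/s2.png

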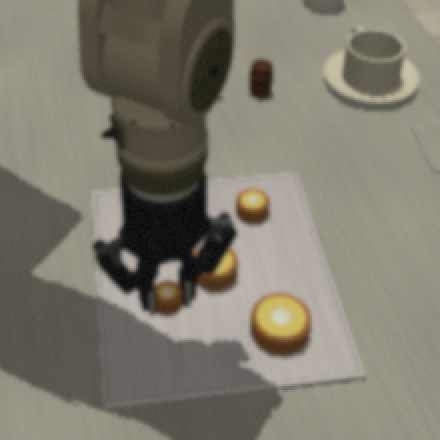

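The small tart is held upright between the tips at (167,298). Now I'll place it.

```bash
cat > look.py <<'E'
from mv import *
def check(i):
    T=read_camera("top");S=read_camera("side")
    cv2.imwrite(f"pics/c{i}.png",np.vstack([T[140:250,70:250][:,:,::-1].repeat(3,0).repeat(3,1),cv2.resize(S[110:200,220:330][:,:,::-1],(540,270),interpolation=0)]))
E
python3 - <<'E'
from look import *
o=rot(); place(0,.029,o)
x,y=P[N[1]]; goto([x,y,.13],o); st("next"); check(1)
E
```

```text
over t 10.35 pos [0.5357 0.3643 0.0538] F [-0.1 -0.2  0.2] w 0.0281
down t 10.78 pos [0.5356 0.365  0.0373] F [ 0.8  0.  -1. ] w 0.028
open t 11.09 pos [0.5356 0.365  0.0375] F [ 0.3 -0.8 -0.8] w 0.0458
up t 11.65 pos [0.5356 0.365  0.0988] F [ 0.3 -0.9 -1. ] w 0.046
next t 13.47 pos [ 0.5821 -0.1344  0.1299] F [ 0.3 -0.7 -0.5] w 0.0459
```

View pics/c1.png

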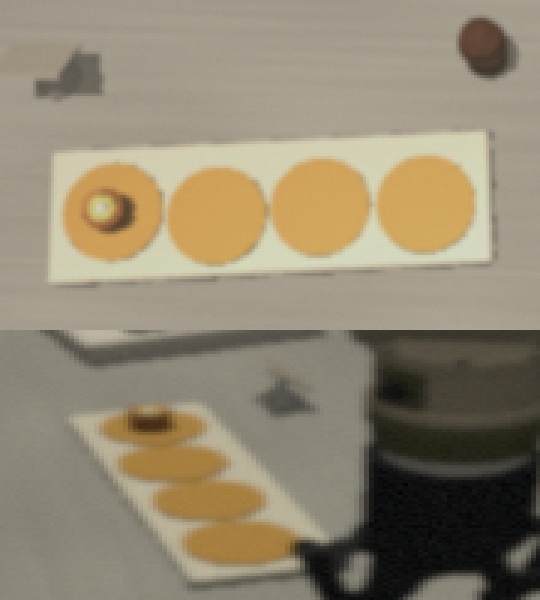

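The small tart is centred: its top is at (103,209) against the round at (113,212), which is the shift expected from parallax. The second round, at (217,215), looks a little out of line, so I'll measure each round on its own.

Run:
```python
from mv import *
from scipy.optimize import minimize
for cam in("top","side"):
    c=calibration(cam); im=read_camera(cam)
    hsv=cv2.cvtColor(im,cv2.COLOR_RGB2HSV); m=((hsv[...,1]>90)&(hsv[...,0]<40)&(hsv[...,2]>60)).astype(np.float32)
    def pred(p):
        f=np.zeros(im.shape[:2],np.uint8)
        for q in np.array(p).reshape(-1,2):
            cv2.fillPoly(f,[np.round(sil(q,.072,.002,.012,c)*16).astype(np.int32)],255,cv2.LINE_AA,4)
        return f/255.
    p0=np.array(RD).ravel(); ys,xs=np.where(pred(p0)>0); sl=np.s_[ys.min()-8:ys.max()+8,xs.min()-8:xs.max()+8]
    f=lambda p:((cv2.GaussianBlur(pred(p)-m,(0,0),1.5)[sl])**2).sum()
    r=minimize(f,p0,method="Nelder-Mead",options=dict(initial_simplex=p0+.005*np.vstack([np.zeros(8),np.eye(8)]),xatol=1e-4,maxiter=3000))
    q=r.x.reshape(-1,2); print(cam,r.fun,"\n",np.round(q,4),"\nspacing",np.linalg.norm(np.diff(q,axis=0),axis=1))
```

```text
top 72.26673470413955 
 [[0.5383 0.3658]
 [0.5371 0.29  ]
 [0.5463 0.2168]
 [0.5506 0.1402]] 
spacing [0.07582936 0.07376993 0.07673917]
side 20.77016207715607 
 [[0.5362 0.3671]
 [0.5362 0.2913]
 [0.5451 0.2157]
 [0.5492 0.1431]] 
spacing [0.07573363 0.07613924 0.07275726]
```

```bash
cat >> mv.py <<'E'
RD=[np.array(a) for a in([.5373,.3665],[.5367,.2907],[.5457,.2163],[.5499,.1416])]
E
cat > run.py <<'E'
import sys
from look import *
k=int(sys.argv[1]); o=rot(); z=.029; x,y=P[N[k]]
goto([x,y,.13],o); grip(min(DI[N[k]][0]+.017,.085)); move_l([x,y,.05]); move_l([x,y,z],.05); st("low")
pick_close(N[k],z,o)
w=read_grip_width()
if abs(w-DI[N[k]][0])>.005 or read_ee_pos()[2]<.09: print("BAD GRASP"); sys.exit()
place(k,z,o)
x,y=P[N[min(k+1,3)]]; goto([x,y,.13],o); check(k+1)
E
python3 run.py 1
```

```text
low t 15.45 pos [ 0.5817 -0.1353  0.0287] F [-0.3 -0.2 -0. ] w 0.0574
gripped tart_medium t 15.75 pos [ 0.5824 -0.1356  0.0296] F [-0.1 -0.5  3.4] w 0.0392
lifted t 16.37 pos [ 0.5821 -0.1355  0.0985] F [-0.3  0.8 -0.4] w 0.0394
over t 18.39 pos [0.5368 0.2898 0.0538] F [0.4 0.2 0.3] w 0.0389
down t 18.82 pos [0.5371 0.2908 0.0376] F [1.3 0.6 0.3] w 0.0393
open t 19.13 pos [0.5365 0.2907 0.0374] F [-0.1  0.5  0.6] w 0.0572
up t 19.69 pos [0.5366 0.2907 0.0988] F [-1.1  0.9 -0.9] w 0.0571
```

View pics/c2.png

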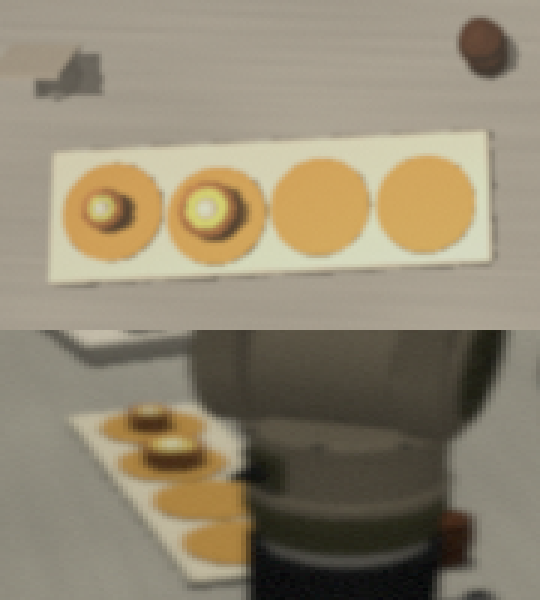

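The medium tart sits centred on the second round, its top at (208,208). The card stand, at (70,75), hasn't moved. Next is the large tart.

```bash
python3 run.py 2
```

```text
low t 23.43 pos [ 0.5123 -0.2191  0.0287] F [ 0.1 -0.4 -0.5] w 0.0689
gripped tart_large t 23.73 pos [ 0.513  -0.2195  0.0297] F [-0.1  0.1  3.2] w 0.0503
lifted t 24.34 pos [ 0.5126 -0.2193  0.0984] F [ 0.3  0.3 -0.7] w 0.0501
over t 26.4 pos [0.5456 0.2154 0.0538] F [ 0.2 -0.3  0.5] w 0.0499
down t 26.82 pos [0.5462 0.2164 0.0377] F [ 1.1 -0.2  1. ] w 0.0504
open t 27.14 pos [0.5454 0.2163 0.0373] F [-0.1 -0.1  1.2] w 0.0682
up t 27.7 pos [0.5456 0.2163 0.0988] F [-0.5  0.4  0.7] w 0.0677
```

View pics/c3.png

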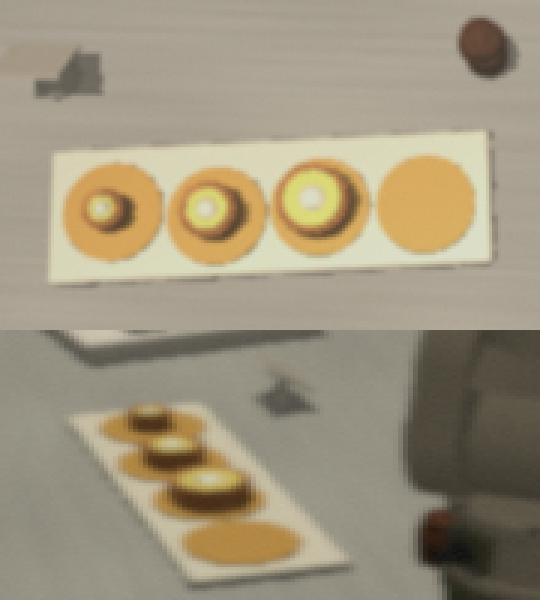

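The large tart is in place on the third round, its top at (312,197). The largest is next.

```bash
python3 run.py 3
python3 - <<'E'
from mv import *
sleep(.3)
zs=.014
for cam in("top","side"):
    im=read_camera(cam);cv2.imwrite(f"pics/{cam}9.png",im[:,:,::-1]);c=calibration(cam)
    for k,n in enumerate(N):
        L=[(round(d["score"],2),np.round(d["location"],3).tolist()) for d in spot_in(n,cam)][:2]
        print(cam,n,RD[k],L)
    for n in("card_stand","slice"): print(n,[(round(d["score"],2),np.round(d["location"],3).tolist()) for d in spot_in(n,cam)][:1])
    # overlay of expected silhouettes
    big=cv2.resize(im[:,:,::-1],None,fx=5,fy=5,interpolation=cv2.INTER_CUBIC)
    for k,n in enumerate(N): 
        d,h=DI[n]
        for zz in(.014,.014+h): cv2.polylines(big,[np.int32(5*sil(RD[k],d,.0001,zz,c)+2)],True,(255,0,0),1)
    r=(150,250,75,245) if cam=="top" else (125,200,220,305)
    o=big[r[0]*5:r[1]*5,r[2]*5:r[3]*5]; cv2.imwrite(f"pics/ov_{cam}.png",cv2.resize(o,None,fx=.9,fy=.9))
st("end")
E
```

```text
low t 31.49 pos [ 0.56   -0.3111  0.0287] F [ 0.6 -0.3 -0.2] w 0.0801
gripped tart_largest t 31.79 pos [ 0.5607 -0.3116  0.0298] F [-0.5 -0.2  3.7] w 0.061
lifted t 32.41 pos [ 0.5603 -0.3113  0.0983] F [-0.  -0.1 -0.4] w 0.0612
over t 34.52 pos [0.5498 0.1408 0.0537] F [-0.6  0.  -0.6] w 0.0613
down t 34.94 pos [0.5507 0.1416 0.0379] F [ 1.6 -0.4  1.4] w 0.0612
open t 35.27 pos [0.5496 0.1416 0.0373] F [ 0.3 -0.4  0. ] w 0.0788
up t 35.83 pos [0.5498 0.1416 0.0987] F [-1.6 -0.  -0.5] w 0.0792
top tart_small [0.5373 0.3665] [(0.67, [0.536, 0.358, 0.036]), (0.44, [0.541, 0.209, 0.038])]
top tart_medium [0.5367 0.2907] [(0.73, [0.455, -0.123, 0.034]), (0.64, [0.538, 0.288, 0.033])]
top tart_large [0.5457 0.2163] [(0.75, [0.542, 0.212, 0.039])]
top tart_largest [0.5499 0.1416] [(0.78, [0.548, 0.141, 0.039])]
card_stand [(0.79, [0.635, 0.42, 0.032])]
slice [(0.85, [0.454, -0.12, 0.033])]
side tart_small [0.5373 0.3665] []
side tart_medium [0.5367 0.2907] [(0.53, [0.536, 0.282, 0.034])]
side tart_large [0.5457 0.2163] [(0.69, [0.545, 0.207, 0.036])]
side tart_largest [0.5499 0.1416] [(0.85, [0.55, 0.129, 0.038])]
card_stand [(0.58, [0.637, 0.415, 0.025])]
slice [(0.62, [0.452, -0.132, 0.027])]
end t 38.59 pos [ 0.5602 -0.3112  0.13  ] F [-0.5 -0.8 -0.3] w 0.0791
```

View pics/ov_top.png

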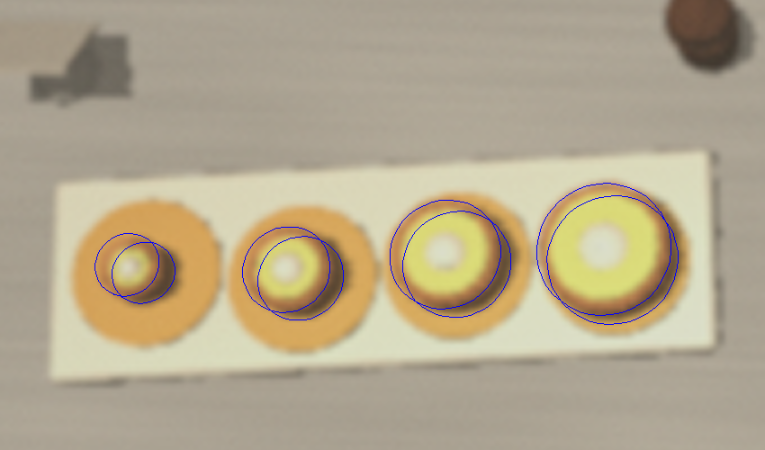

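View pics/ov_side.png

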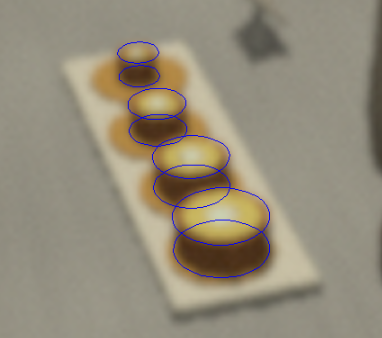

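View pics/side9.png

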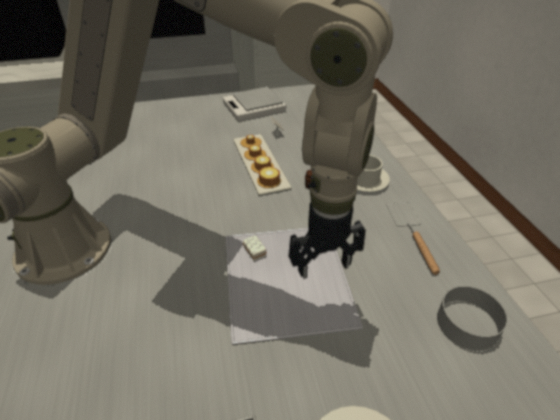

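The overlays match the expected outlines in both views to within about 2 mm: tops at (128,266), (286,267), (443,251) and (603,246) in the top crop. The slice and card stand are where they started, and the gripper is clear.

```bash
python3 -c "
from bench import *
job_done()"
```

```text
the job is handed in; nothing more can be done
```

I moved all four lemon tarts onto their gold rounds and handed the job in at about 39 s of the 96 s allowed. They run from smallest at the card-stand end (y ≈ 0.366) to largest at the far end (y ≈ 0.14).

- **Placement:** In both cameras the expected tart outlines match the pictures to about 2 mm. The tarts stand upright and the gripper is clear.
- **Small tart:** It was placed before I measured each round on its own, so it is about 2 mm off centre, well within the 12 mm limit.
- **Card stand and slice:** The network's readings for both changed by at most 4 mm from the start, which is within its error.
- **Disagreements:** In the last check the network missed the small tart in the side view. In the top view its best match for "tart_medium" was the coconut slice. Its side-view positions for the other three tarts were 9–13 mm low in y, as expected since it reports the middle of the visible surface. The pictures contradict none of the placements.

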